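# Tip two unlabelled tins to read the mark underneath, then slide each into its bay

## Task

Two square steel tins look alike; only their undersides tell them apart, one bearing a straight bar and the other a ring. One tin at a time, the second still standing while you read the first, tip each tin over away from you so that it lies with its underside towards you, and let go of it so that the mark can be read; then slide each lying tin sideways over the sprung flap into the bay whose plate shows the same mark, until the flap has sprung up behind it, its underside still towards you and the tin about level with the middle of the bay. Push the tins home gently, without ramming the sprung buffers, and leave the spice jar, the cup and the pepper mill where they stand.

Things in the scene. Friction and masses are not known exactly. Their poses are not given: they have to be found in the camera images.
- tin_bar: Closed square steel tin, 84 x 84 mm, 140 mm tall, 0.3 to 0.6 kg, standing at the start; its underside bears a black straight bar, 60 x 16 mm, through the centre. From above and the sides both tins look the same. Origin: centre of the underside; z runs up to the lid, x and y through the side faces. Pushed level near the top it tips over its far lower edge (balance at 31 degrees) and falls on its side.
- tin_ring: Closed square steel tin, 84 x 84 mm, 140 mm tall, 0.3 to 0.6 kg, standing at the start; its underside bears a black ring, 60 mm outer and 40 mm inner diameter, with bare metal in the centre. From above and the sides both tins look the same. Origin: centre of the underside; z runs up to the lid, x and y through the side faces. Pushed level near the top it tips over its far lower edge (balance at 31 degrees) and falls on its side.
- bay_left: Left bay, fixed: a stop wall (220 mm long in x, 48 mm high) with a sprung buffer bar on its +y side, a sprung flap on its -y side. Origin: on the worktop, middle of the slot; axes as the world's. The buffer's face and the flap's raised edge lie 46 mm to either side of it, so a lying tin (84 mm) has 8 mm of play.
- buffer_left: Black rubber buffer bar of the left bay, 200 mm long in x, 8 to 34 mm above the worktop. Origin: that of the bay (its face is 46 mm to +y of it). A tin pushed against it presses it back to +y: it gives up to 8 mm at 1.5 N per mm, then is hard.
- flap_left (a joint): Sprung steel flap of the left bay: a ramp 130 mm long in x, hinged at surface level 89 mm from the bay's origin on its -y side, rising to 12 mm towards the slot. Value in rad: 0 up, 0.26 pressed flat; about 1 N at the raised edge starts it, 3.5 N flattens it; it springs up once a tin has passed over it.
- bay_right: Right bay, fixed: a stop wall (220 mm long in x, 48 mm high) with a sprung buffer bar on its -y side, a sprung flap on its +y side. Origin: on the worktop, middle of the slot; axes as the world's. The buffer's face and the flap's raised edge lie 46 mm to either side of it, so a lying tin (84 mm) has 8 mm of play.
- buffer_right: Black rubber buffer bar of the right bay, 200 mm long in x, 8 to 34 mm above the worktop. Origin: that of the bay (its face is 46 mm to -y of it). A tin pushed against it presses it back to -y: it gives up to 8 mm at 1.5 N per mm, then is hard.
- flap_right (a joint): Sprung steel flap of the right bay: a ramp 130 mm long in x, hinged at surface level 89 mm from the bay's origin on its +y side, rising to 12 mm towards the slot. Value in rad: 0 up, 0.26 pressed flat; about 1 N at the raised edge starts it, 3.5 N flattens it; it springs up once a tin has passed over it.
- plate_bar: Fixed upright aluminium plate, 80 mm wide and 69 mm high, with a black straight bar (level) on its face towards the robot. It stands 170 mm behind (+x of) the middle of one of the bays, the one for the tin with this mark; which bay changes. Origin: NOT in the plate but at that bay's origin, on the worktop 170 mm in front of the plate; axes as the world's.
- plate_ring: Fixed upright aluminium plate, 80 mm wide and 69 mm high, with a black ring on its face towards the robot. It stands 170 mm behind (+x of) the middle of one of the bays, the one for the tin with this mark; which bay changes. Origin: NOT in the plate but at that bay's origin, on the worktop 170 mm in front of the plate; axes as the world's.
- far_point (a point): Point on the worktop straight ahead of the robot, beyond the tins: a reference only, for which way a tin's underside faces.
- spice_jar: Spice jar with a yellow cap, 42 mm across and 96 mm high, loose bystander. Origin: centre of its underside.
- prep_cup: Steel prep cup, 70 mm across and 42 mm high, loose bystander. Origin: centre of its underside.
- pepper_mill: Dark wooden pepper mill, 58 mm across and 165 mm high, loose bystander. Origin: centre of its underside.

How it is judged:
By the outcome, as a careful person would: the job done as asked, in the order asked, and still so for the second after the job is handed in, with the robot touching nothing.
It also fails if it takes over 72 s, if anything falls off the work surface, if the arm or the gripper's body presses on something with over 40 N, if the wrist force passes 120 N, or if a joint passes its speed limit or range.

## Robot

A 6-joint arm with a two-finger parallel gripper is mounted at the origin on a cart in front of the work surface, level with it; the furniture and walls round the work are solid. World frame = base frame: x ahead of the robot, y to its left, z up, the work surface at z = 0. Lengths are in m, angles in degrees, forces in N, time in s.
With the tool pointing down it reaches from about 0.325 to 0.85 m from the base axis. Payload 15.5 kg.
Tool frame: the origin (TCP) lies at the very end of the fingers, on their centre line; the grasp point (between the pads) lies arm.grip_depth behind it (arm.grip_depth is the distance from the TCP to the grasp point, in m); z points along the fingers, y is the line along which they close (so a half turn about z gives the same grasp; the last joint's range is limited). The gripper opens to 91 mm and grips with 3 to 60 N. Pads are 32 mm wide; open, the fingers measure 118 mm over their backs; the gripper's body (76 mm by 178 mm) begins 60 mm behind the grasp point.
Start: joints at [-72.221, 28.281, 77.091, -0, 74.628, -5.472], TCP at [0.247, -0.574, 0.214] pointing down, gripper open.
Joint ranges: [-166.48, 166.48], [-47.26, 123.95], [12.59, 153.08], [-70.14, 250.14], [6.76, 159.57], [-176.63, 176.63]. Speed limits (degrees/s): [108.29, 108.29, 147.25, 172.46, 172.46, 172.46].

## Interface

Orientations are given as a 3x3 rotation matrix whose columns are the frame's x, y, z axes.
In Python, from rig import arm gives the robot as it stands. Calls block until the motion is done:
- arm.move_to(position, orientation): joint-space move of the TCP to a pose.
- arm.move_l(position, orientation=None, feed=0.15): straight line of the TCP; orientation=None keeps the orientation; feed is the mean speed in m/s.
- arm.move_joints(angles): joint-space move.
- arm.grip(opening): finger opening in m; the grip force is fixed at half the most; returns when the fingers have stopped.
- arm.sleep(seconds).
- arm.solve_ik(position, orientation): joint angles nearest the present ones, or None.
- arm.snapshot(name): name is "scene" or "top" or "wrist"; returns the picture (384x512x3 uint8, red, green, blue); there is no depth.
- arm.get_calibration(name): a dict with "intrinsics" (3x3 intrinsics, pixels), "cam_to_world" (4x4, takes a point from camera to world coordinates). Camera axes: x right, y down, z forward; pixel columns grow to the right and rows downward; lengths in m; the calibration is good to about 2 mm. A picture is of the moment at which its call begins: read the wrist's pose just before it. get_calibration takes no time and is no camera call; for the wrist camera it gives the pose at the moment of the call.
A pose or a line that the arm cannot do raises arm.Unreachable and nothing moves.
- arm.sign_off(): hands the job in; it is judged then, once.
Readings, each from a call of its own:
- arm.current_t(): time.
- arm.current_joint_positions(): joint angles.
- arm.current_dq(): joint speeds.
- arm.current_tau(): joint torques, N m.
- arm.current_ee_pos(): TCP position.
- arm.current_tool_rot(): TCP orientation.
- arm.current_force(): force on the tool from outside, world axes, zero at the start.
- arm.current_torque(): the same for the moment, N m.
- arm.current_width(): finger opening in m.
- arm.current_grasp_force(): force on a finger pad.
Only numpy, scipy, OpenCV 4.12 (cv2) and the standard library are available. Lean on these libraries where they do the work, as an engineer would, in place of code of your own. Each camera call takes 0.05 s, during which the arm holds its last target. There are 200 camera calls.

## Working session

There is one attempt and no reset: what is moved stays moved. The work goes in short steps, each a Python script; the robot and the scene stay as the last script left them, time stands still between calls to the robot, and variables do not carry over. Pictures are saved under pics/ and viewed, at most 10 in all, crops included, and the job is handed in when it is done.

```bash
ls; mkdir -p pics; python3 - <<'E'
from rig import arm
import cv2,numpy as np
ims=[]
for n in("scene","top"):
    im=arm.snapshot(n);cv2.imwrite(f"pics/{n}0.png",im[:,:,::-1])
    c=arm.get_calibration(n);print(n,np.round(c["intrinsics"],1).tolist(),np.round(c["cam_to_world"],3).tolist())
print(arm.grip_depth,arm.current_t(),arm.current_tool_rot())
E
```

```text
pics
scene [[401.3, 0.0, 254.0], [0.0, 401.3, 190.3], [0.0, 0.0, 1.0]] [[-0.667, -0.565, 0.486, -0.081], [-0.745, 0.505, -0.435, 0.618], [0.001, -0.653, -0.758, 1.059], [0.0, 0.0, 0.0, 1.0]]
top [[380.6, 0.0, 252.2], [0.0, 380.6, 193.4], [0.0, 0.0, 1.0]] [[-0.027, -0.984, 0.177, 0.394], [-0.999, 0.023, -0.026, 0.017], [0.021, -0.178, -0.984, 1.209], [0.0, 0.0, 0.0, 1.0]]
0.0188 0.1 [[ 9.18787261e-01  3.94752870e-01 -3.74253424e-04]
 [ 3.94753040e-01 -9.18786646e-01  1.06580301e-03]
 [ 7.68697497e-05 -1.12698391e-03 -9.99999362e-01]]
```

View pics/scene0.png

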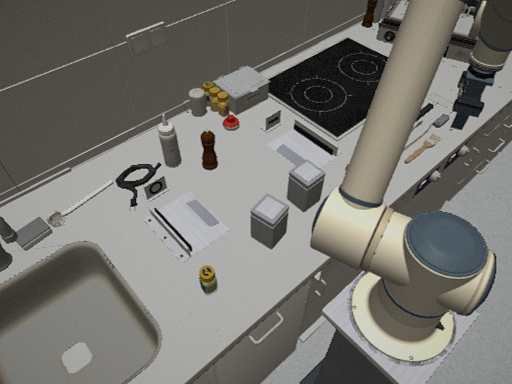

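View pics/top0.png

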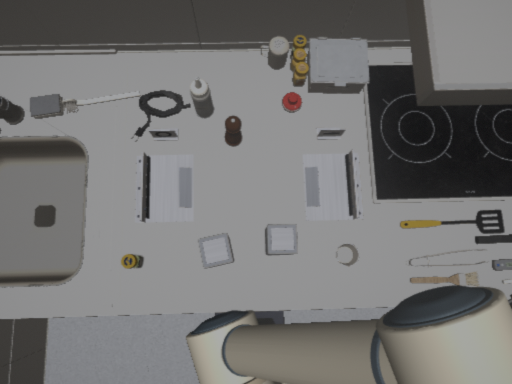

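The pictures show tins at top-view pixels (216,250) and (281,239). In the scene view the ring plate is at the left bay (155,187) and the bar plate at the right bay (272,121). The jar, cup and mill are at top-view (130,261), (346,254) and (233,125).

```bash
cat > h.py <<'E'
from rig import arm
import cv2,numpy as np
def px2w(cal,u,v,z=0.):
    K=cal["intrinsics"];T=np.array(cal["cam_to_world"])
    d=T[:3,:3]@np.linalg.solve(K,[u,v,1.]);o=T[:3,3]
    return o+d*(z-o[2])/d[2]
def w2px(cal,p):
    K=np.array(cal["intrinsics"]);T=np.linalg.inv(np.array(cal["cam_to_world"]))
    q=K@(T[:3,:3]@np.array(p)+T[:3,3]);return q[:2]/q[2]
E
python3 - <<'E'
from h import *
c=arm.get_calibration("top");im=cv2.imread("pics/top0.png");s=cv2.imread("pics/scene0.png")
for n,u,v,z in[("tinL",216,250,.14),("tinR",281,239,.14),("jar",130,261,.096),("cup",346,254,.042),("mill",233,122,.165),("bufLtop",148,188,.034),("bufRtop",351,184,.034),("flapLhinge",194,188,0),("flapRhinge",304,187,0),("plateL",164,130,.069),("plateR",331,130,.069)]:
    print(n,np.round(px2w(c,u,v,z),3))
a=cv2.resize(im[115:285,120:380],None,fx=3,fy=3,interpolation=cv2.INTER_CUBIC)
cv2.imwrite("pics/c1.png",a)
b=np.hstack([cv2.resize(s[160:220,130:190],None,fx=5,fy=5),cv2.resize(s[90:150,245:305],None,fx=5,fy=5)])
cv2.imwrite("pics/c2.png",b)
E
```

```text
tinL [0.43  0.094 0.14 ]
tinR [ 0.455 -0.088  0.14 ]
jar [0.406 0.343 0.096]
cup [ 0.41  -0.294  0.042]
mill [0.792 0.039 0.165]
bufLtop [0.63  0.311 0.034]
bufRtop [ 0.629 -0.328  0.034]
flapLhinge [0.634 0.173 0.   ]
flapRhinge [ 0.629 -0.183  0.   ]
plateL [0.807 0.257 0.069]
plateR [ 0.797 -0.267  0.069]
```

View pics/c1.png

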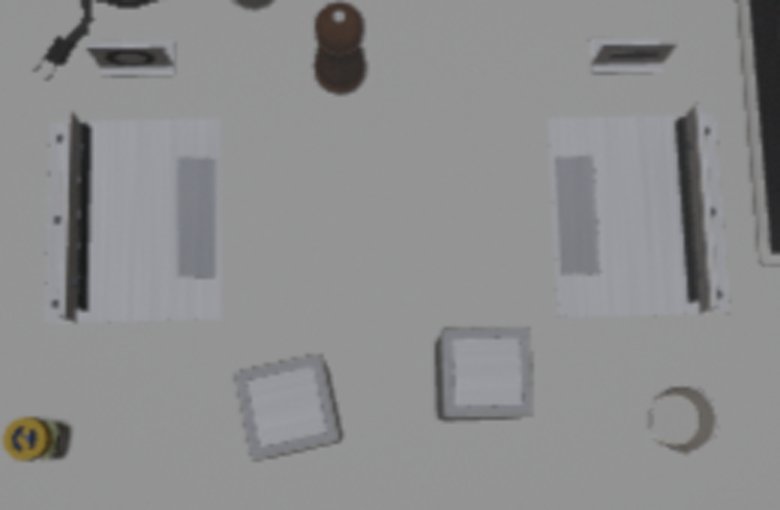

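View pics/c2.png

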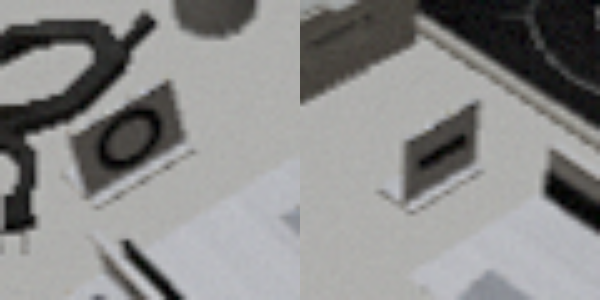

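Confirmed: the ring plate is at the left bay and the bar plate at the right. The left tin is yawed about 13°, the right one is nearly square. Next are precise numbers and reach checks.

```bash
python3 - <<'E'
from h import *
c=arm.get_calibration("top")
P=lambda u,v,z:px2w(c,120+(u+.5)/3-.5,115+(v+.5)/3-.5,z)
for n,q in[("L",[(236,374),(322,354),(341,436),(254,460)]),("R",[(443,328),(531,328),(532,417),(439,418)])]:
    w=np.array([P(u,v,.14)[:2] for u,v in q]);print(n,w.round(3).tolist(),"ctr",w.mean(0).round(4),"sides",np.linalg.norm(w-np.roll(w,-1,0),axis=1).round(3),"normal deg",np.degrees(np.arctan2(*((w[0]+w[1]-w[2]-w[3])[::-1]))).round(1))
for n,u,v,z in[("hingeL",216,217,0),("edgeL",178,217,.012),("bufL",90,216,.034),("padL0",150,119,0),("padL1",150,320,0),("hingeR",556,216,0),("edgeR",599,216,.012),("bufR",685,210,.034),("padR0",620,117,0),("padR1",620,315,0),("flapL0",200,157,0),("flapL1",200,277,0),("flapR0",575,156,0),("flapR1",575,275,0),("cup",684,419,.042),("millbase",340,70,0),("jar",28,438,.096)]:
    print(n,P(u,v,z).round(3))
w=arm.get_calibration("wrist");T=np.array(w["cam_to_world"]);R=arm.current_tool_rot()
print("cam in tool",(R.T@(T[:3,3]-arm.current_ee_pos())).round(3),(R.T@T[:3,:3]).round(2).tolist(),np.round(w["intrinsics"],0).tolist())
def rot(yaw,tilt,flip=1): # tool z: tilt deg from down toward yaw dir
    y,t=np.radians([yaw,tilt]);f=np.array([np.cos(y),np.sin(y),0]);s=np.array([-np.sin(y),np.cos(y),0])
    z=np.sin(t)*f-np.cos(t)*np.array([0,0,1.]);yy=flip*s;return np.column_stack([np.cross(yy,z),yy,z])
for f in(1,-1):
  for tl in(20,30,40,50,60):
    for p in((.33,.09,.15),(.3,.0,.2)):
      j=arm.solve_ik(p,rot(0,tl,f));print(f,tl,p,None if j is None else np.round(j,0))
E
```

```text
L [[0.46, 0.142], [0.477, 0.062], [0.401, 0.046], [0.381, 0.126]] ctr [0.4298 0.0943] sides [0.082 0.078 0.082 0.08 ] normal deg 11.9
R [[0.498, -0.051], [0.496, -0.134], [0.413, -0.131], [0.415, -0.045]] ctr [ 0.4556 -0.0902] sides [0.083 0.083 0.086 0.084] normal deg -3.3
hingeL [0.637 0.18  0.   ]
edgeL [0.636 0.219 0.012]
bufL [0.635 0.306 0.034]
padL0 [0.748 0.252 0.   ]
padL1 [0.528 0.249 0.   ]
hingeR [ 0.63  -0.187  0.   ]
edgeR [ 0.627 -0.231  0.012]
bufR [ 0.627 -0.318  0.034]
padR0 [ 0.739 -0.263  0.   ]
padR1 [ 0.521 -0.25   0.   ]
flapL0 [0.704 0.197 0.   ]
flapL1 [0.573 0.197 0.   ]
flapR0 [ 0.696 -0.211  0.   ]
flapR1 [ 0.565 -0.204  0.   ]
cup [ 0.409 -0.299  0.042]
millbase [0.8   0.044 0.   ]
jar [0.407 0.345 0.096]
cam in tool [ 0.071  0.001 -0.171] [[-0.0, -0.97, -0.25], [1.0, -0.0, -0.0], [0.0, -0.25, 0.97]] [[331.0, 0.0, 254.0], [0.0, 331.0, 193.0], [0.0, 0.0, 1.0]]
1 20 (0.33, 0.09, 0.15) [  8.   6. 134.  -8.  21. -75.]
1 20 (0.3, 0.0, 0.2) [ -19.   -8.  132.   11.   37. -117.]
1 30 (0.33, 0.09, 0.15) None
1 30 (0.3, 0.0, 0.2) [ -29.  -11.  141.   32.   27. -145.]
1 40 (0.33, 0.09, 0.15) None
1 40 (0.3, 0.0, 0.2) [-126.  -33.  152.   32.   88.  135.]
1 50 (0.33, 0.09, 0.15) None
1 50 (0.3, 0.0, 0.2) None
1 60 (0.33, 0.09, 0.15) None
1 60 (0.3, 0.0, 0.2) None
-1 20 (0.33, 0.09, 0.15) [  8.   6. 134.  -8.  21. 105.]
-1 20 (0.3, 0.0, 0.2) [-19.  -8. 132.  11.  37.  63.]
-1 30 (0.33, 0.09, 0.15) None
-1 30 (0.3, 0.0, 0.2) [-29. -11. 141.  32.  27.  35.]
-1 40 (0.33, 0.09, 0.15) None
-1 40 (0.3, 0.0, 0.2) [-126.  -33.  152.   32.   88.  -45.]
-1 50 (0.33, 0.09, 0.15) None
-1 50 (0.3, 0.0, 0.2) None
-1 60 (0.33, 0.09, 0.15) None
-1 60 (0.3, 0.0, 0.2) None
```

```bash
cat >> h.py <<'E'
BL=np.array([.638,.264]);BR=np.array([.630,-.275])
def rot(yaw,flip=1):
    y=np.radians(yaw);f=np.array([np.cos(y),np.sin(y),0]);s=flip*np.array([-f[1],f[0],0]);z=np.array([0,0,-1.])
    return np.column_stack([np.cross(s,z),s,z])   # closing line square to yaw direction
def tip(c,yaw):
    n=np.array([np.cos(np.radians(yaw)),np.sin(np.radians(yaw))]);R=rot(yaw);c=np.array(c)
    at=lambda d,z:[*(c+n*d),z]
    arm.move_to(at(-.075,.24),R);arm.move_l(at(-.075,.122),R)
    arm.move_l(at(-.058+.074,.122),R,feed=.06)
    print("F",np.round(arm.current_force(),1));arm.sleep(.5)
    arm.move_l(at(-.06,.122),R,feed=.2);arm.move_l(at(-.06,.28),R,feed=.3)
def look(tag,box,f=3):
    o=[]
    for n in("scene","top"):
        im=arm.snapshot(n)[:,:,::-1];cv2.imwrite(f"pics/{n}{tag}.png",im)
        x0,y0,x1,y1=box[n];o.append(cv2.resize(im[y0:y1,x0:x1],None,fx=f,fy=f,interpolation=cv2.INTER_CUBIC))
    h=max(a.shape[0] for a in o);o=[cv2.copyMakeBorder(a,0,h-a.shape[0],0,6,0) for a in o]
    cv2.imwrite(f"pics/v{tag}.png",np.hstack(o));print("t",arm.current_t())
PARK=([.13,-.40,.28],rot(-72))
E
python3 - <<'E'
from h import *
for p,R in[PARK,([.356,.078,.122],rot(12)),([.356,.078,.24],rot(12)),([.38,-.088,.24],rot(-2))]:
    j=arm.solve_ik(p,R);print(None if j is None else np.round(j))
arm.grip(.05)
arm.move_to(*PARK);print(arm.current_t())
tip((.4298,.0943),12)
arm.move_to(*PARK)
look("1",dict(scene=(210,130,340,260),top=(180,130,310,280)))
E
```

```text
[-80.   7.  98.  -0.  75. -98.]
[  3.  16. 118.  -0.  45. -99.]
[  3.   5. 108.  -0.  67. -99.]
[ -22.    7.  105.   -0.   68. -110.]
2.3667
F [0.2 0.2 0.1]
t 10.9167
```

View pics/v1.png

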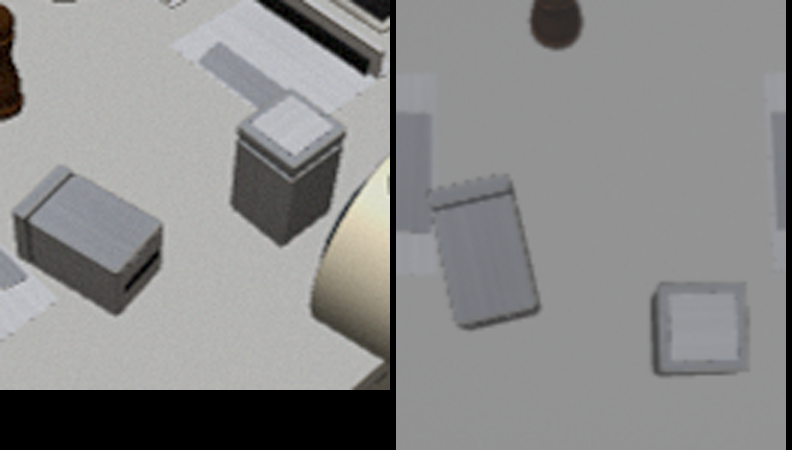

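The first picture after tipping shows the left tin lying with its bar mark readable (scene crop 143,270) while the other tin still stands. So bar goes to the right bay and ring to the left, and the paths cross. I'll tip and read the second tin now.

```bash
python3 - <<'E'
from h import *
c=arm.get_calibration("top")
w=np.array([px2w(c,180+(u-396)/3-.33,130+v/3-.33,.084)[:2] for u,v in[(429,190),(511,176),(540,308),(466,328)]])
print(w.round(3).tolist(),w.mean(0).round(3),np.linalg.norm(w-np.roll(w,-1,0),axis=1).round(3))
tip((.4556,-.0895),-2)
arm.move_to(*PARK)
look("2",dict(scene=(210,130,340,260),top=(180,130,310,280)))
E
```

```text
[[0.602, 0.172], [0.615, 0.09], [0.482, 0.063], [0.464, 0.135]] [0.541 0.115] [0.083 0.135 0.075 0.143]
F [0.1 0.8 0.4]
t 18.3417
```

View pics/v2.png

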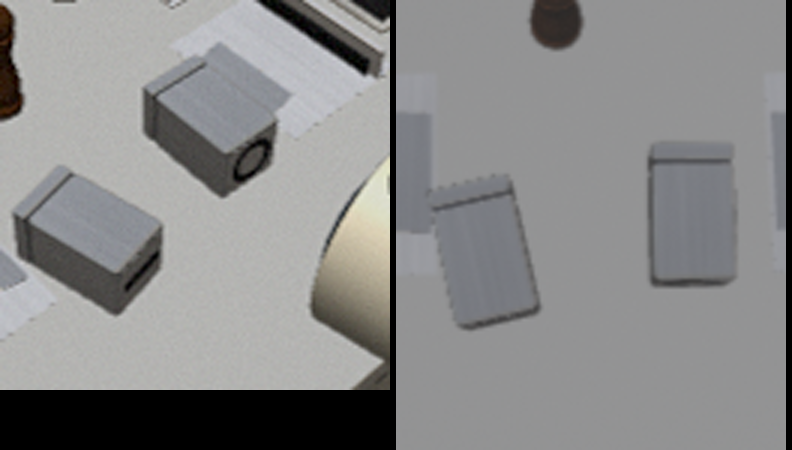

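The second tin shows the ring, at scene crop (252,158), and both tins lie with their undersides towards the robot. I'll draw the ring tin back to clear the crossing, then straighten and advance the bar tin.

```bash
cat >> h.py <<'E'
def push(a,b,yaw,z=.03,feed=.12,flip=1,up=.16):
    "from above a, down, push straight to b (TCP, xy), back off 12 mm, up"
    R=rot(yaw,flip);n=np.array([np.cos(np.radians(yaw)),np.sin(np.radians(yaw))])
    arm.move_to([*a,up],R);arm.move_l([*a,z],R,feed=.2);arm.move_l([*b,z],R,feed=feed)
    print("F",np.round(arm.current_force(),1),"t",arm.current_t())
    e=np.array(b)-.015*n;arm.move_l([*e,z],R,feed=.15);arm.move_l([*e,up],R,feed=.25)
E
python3 - <<'E'
from h import *
for f in(1,-1):
  for p,y in[([.63,.2],-90),([.63,-.21],-90),([.638,-.16],90),([.638,.2],90)]:
    j=arm.solve_ik([*p,.03],rot(y,f));print(f,p,None if j is None else np.round(j))
push((.682,-.09),(.552,-.09),180,flip=-1)
push((.425,.107),(.544,.107),0)
arm.move_to(*PARK)
look("3",dict(scene=(210,130,340,260),top=(180,130,310,280)))
E
```

```text
1 [0.63, 0.2] [12. 43. 81. -0. 56. 12.]
1 [0.63, -0.21] [-24.  43.  81.  -0.  56. -24.]
1 [0.638, -0.16] [-19.  43.  82.  -0.  56. 161.]
1 [0.638, 0.2] [  12.   43.   80.   -0.   57. -168.]
-1 [0.63, 0.2] [  12.   43.   81.   -0.   56. -168.]
-1 [0.63, -0.21] [-24.  43.  81.  -0.  56. 156.]
-1 [0.638, -0.16] [-19.  43.  82.  -0.  56. -19.]
-1 [0.638, 0.2] [12. 43. 80. -0. 57. 12.]
F [-0.3 -0.4  0.1] t 22.675
F [-1.2  0.7 -0.5] t 26.4917
t 29.8417
```

View pics/v3.png

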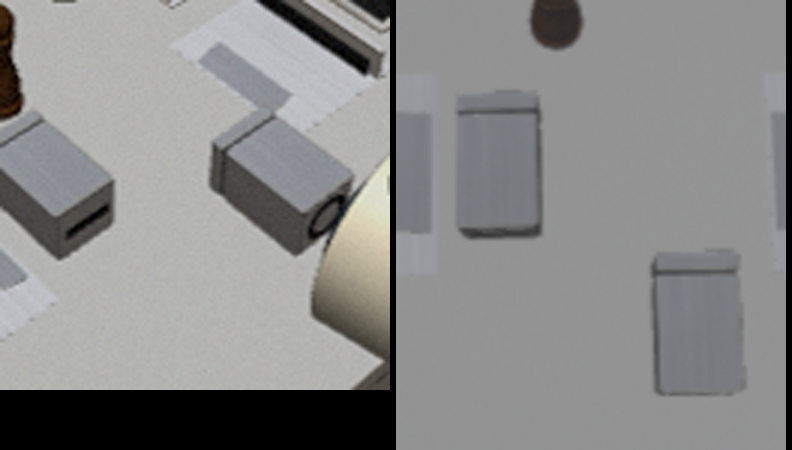

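```bash
cat >> h.py <<'E'
def slide(x,y0,bay,sgn):
    "push a lying tin sideways (sgn=-1 to -y) home; force-guarded last millimetres"
    R=rot(90*sgn,-sgn);z=.03;off=.058
    arm.move_to([x,y0,.16],R);arm.move_l([x,y0,z],R,feed=.2)
    arm.move_l([x,bay[1]-sgn*(.100+off),z],R,feed=.14);f=[arm.current_force()[1]]
    arm.move_l([x,bay[1]-sgn*(.004+off),z],R,feed=.06)
    for d in np.arange(-.002,.0101,.001):
        arm.move_l([x,bay[1]+sgn*(d-off),z],R,feed=.03);arm.sleep(.1);f.append(arm.current_force()[1])
        print(round(d,3),np.round(f[-1],1))
        if d>=.002 and abs(f[-1])>3.5: break
    arm.move_l([x,bay[1]-sgn*(off+.025),z],R,feed=.1);arm.move_l([x,bay[1]-sgn*(off+.025),.16],R,feed=.3)
    print("t",arm.current_t())
E
python3 - <<'E'
from h import *
c=arm.get_calibration("top")
def q(pts,z=.084):
    w=np.array([px2w(c,180+(u-396)/3-.33,130+v/3-.33,z)[:2] for u,v in pts]);print(w.round(3).tolist(),w.mean(0).round(3));return w.mean(0)
b=q([(456,95),(539,93),(541,234),(458,234)]);q([(653,254),(739,250),(744,393),(656,393)])
assert abs(b[0]-.63)<.012 and abs(b[1]-.11)<.02
arm.grip(.07)
slide(b[0],b[1]+.042+.03,BR,-1)
arm.move_to([.45,.15,.3],rot(-90,1))
look("4",dict(scene=(255,80,385,230),top=(260,110,380,280)))
E
```

```text
[[0.699, 0.145], [0.7, 0.06], [0.555, 0.061], [0.557, 0.143]] [0.628 0.102]
[[0.533, -0.05], [0.534, -0.136], [0.394, -0.134], [0.397, -0.048]] [ 0.465 -0.092]
-0.002 1.0
-0.001 0.1
0.0 4.0
0.001 4.7
0.002 5.4
t 40.6
t 42.2167
```

View pics/v4.png

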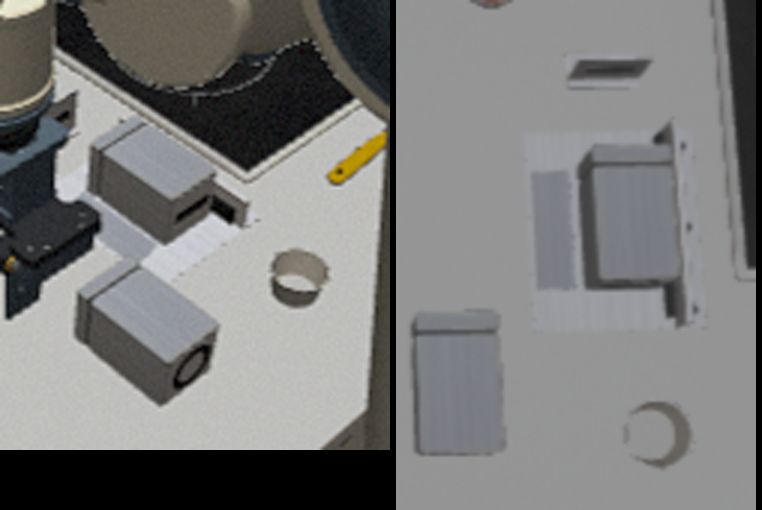

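The bar tin sits in the right bay with the flap up behind it: the flap strip at top crop 533–573 is fully clear of the tin, and the push force dropped as the tin cleared it. Now the ring tin goes into the left bay.

```bash
python3 - <<'E'
from h import *
c=arm.get_calibration("top")
w=[px2w(c,260+(u-396)/3-.33,110+v/3-.33,.084)[:2].round(3) for u,v in[(590,146),(598,280),(678,282)]];print(w)
arm.grip(.05)
push((.362,-.092),(.553,-.092),0,feed=.14)
arm.grip(.07)
slide(.638,-.166,BL,1)
arm.move_to([.45,-.2,.32],rot(90,-1))
look("5",dict(scene=(120,120,250,290),top=(120,100,250,270)))
E
```

```text
[array([ 0.701, -0.237]), array([ 0.562, -0.236]), array([ 0.558, -0.317])]
F [-0.1  0.8  0.5] t 47.0
-0.002 -0.1
-0.001 -1.3
0.0 -1.9
0.001 -1.3
0.002 -2.7
0.003 -0.2
0.004 -0.6
0.005 -2.4
0.006 -1.2
0.007 0.3
0.008 -1.2
0.009 -3.9
t 59.7417
t 61.5083
```

View pics/v5.png

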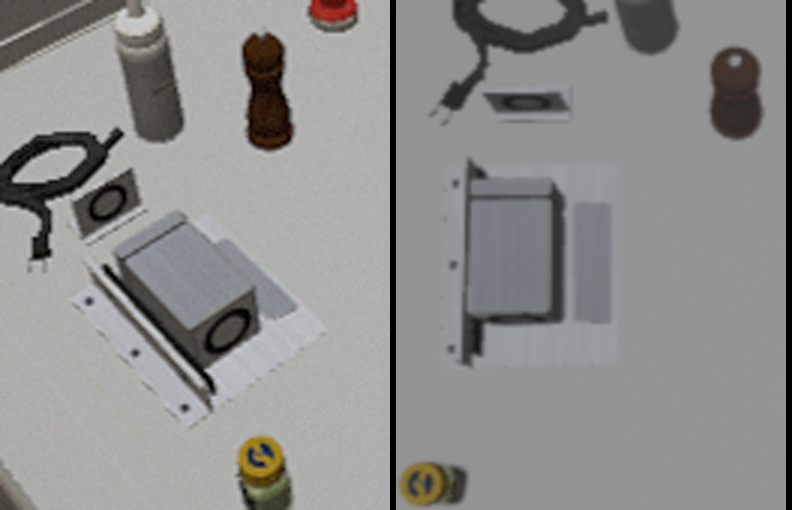

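The ring tin lies in the left bay, its ring towards the robot (scene crop 228,328), with the flap clear and up behind it (top crop 573–612). The jar and mill haven't moved, and the hand is clear of everything.

```bash
python3 -c "
from rig import arm
print(arm.current_t(),arm.sign_off())"
```

```text
the job is handed in; nothing more can be done
61.5083 None
```

I tipped and read both tins one at a time, then slid the bar tin into the right bay and the ring tin into the left; the pictures show both flaps clear behind the tins and both undersides towards the robot, and I handed the job in at 61.5 s.

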